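# Draw the hinge pin and hold the new leaf in line

### The job

A hinge on the wooden jamb block is being refitted: first draw the headed hinge pin up out of the block's two steel knuckles and put it in the open glass dish. Then take the loose hinge leaf that has one middle knuckle out of its stand and offer it upright between the block's two knuckles, so that the three holes line up and a colleague could drop the 8 mm pin straight through. Finish while still holding the leaf there in the gripper, still and clear of the block (not resting on it or pressing against it); leave the two-knuckle leaf and the other things on the bench where they are.

Things in the scene. Friction and masses are not known exactly. Their poses are not given: they have to be found in the camera images.
- jamb: Fixed jamb block: wooden post 45 x 70 mm, 125 mm tall, on a dark foot plate 120 x 100 x 10 mm (x = -18 to +102 mm). Origin on the vertical hinge axis at bench level, z up, +x from the axis into the post. A steel leaf on the post's face (front at x = 20 mm) carries two knuckles on the axis, diameter 24 mm, bore 12 mm: z = 34 to 52 and 88 to 106 mm.
- jamb_bore (a point): Point on the block's hinge axis in the middle of the 36 mm gap between its knuckles, 70 mm above the bench; axes as the block's. The loose leaf's 26 mm knuckle goes here, brought in from the -x side.
- pin: Loose steel hinge pin, 50 g, at first standing in the block's knuckles, collar resting on the upper one, tip 36 mm above the bench. Origin at the tip, +z to the head: shaft 8 mm diameter, 70 mm long; collar 18 mm diameter, 4 mm high; round grip 14 mm diameter, 26 mm high; 100 mm in all. Slides freely in the bores.
- pin_head (a point): Middle of the pin's round grip, 87 mm from its tip.
- leaf: The wanted leaf, aluminium, about 180 g, upright in its stand. Origin on its bore axis at the level of its lower edge, z up along the bore. Plate along -x: x = -20 to -90 mm, 8 mm thick in y, z = 0 to 90 mm. One knuckle, diameter 24 mm, bore 12 mm, z = 32 to 58 mm, on a neck of the same height. Grip from above across the plate's thickness at its upper edge (centre of mass x = -50 mm).
- leaf_bore (a point): Centre of the wanted leaf's bore, 45 mm above its lower edge; axes as the leaf's. When lined up, the leaf's lower edge is 25 mm above the bench; it may swing any way out from the post (straight out: axes parallel to the block's).
- other_leaf: A loose leaf of the same plate size with two knuckles (z = 9 to 27 and 63 to 81 mm) and none in the middle; does not fit; stays in its stand. Origin and axes as the wanted leaf's.
- stand_a: Fixed grey stand with the wanted leaf: base 70 x 60 x 8 mm, two walls 56 mm long along x, 12 mm thick, up to 32 mm high, with a 9.6 mm slot between, slot floor 8 mm above the bench. Origin at the centre of its underside; the leaf's lower edge is on the slot floor, the middle of its plate over the origin. Lift it straight up 25 mm to clear.
- stand_b: Identical fixed stand that holds the two-knuckle leaf. Which stand is on the left and which on the right varies. Behind both stands is the tall fixed water bath (front face at x = 0.59 m, right side at y = -0.06 m with its valves, 0.39 m high): come round its front.
- dish: Open round clear glass dish, 101 mm diameter, 58 mm high, loose, 170 g. Origin at the centre of its underside. The pin may stand, lie or lean inside it.
- hex_key: Black hex key lying on the bench, bystander, 78 mm.
- spanner: Small adjustable spanner lying on the bench, bystander, 139 mm.
Things that resemble listed ones, but are neither listed nor needed, are in the scene too. Of the things shaped like the pin, the steel one is meant.

How it is judged:
By the outcome, as a careful person would: the job done as asked, in the order asked, and still so for the second after the job is handed in, while the arm keeps its last pose, push and grip.
It also fails if it takes over 53 s, if anything falls off the work surface, if the arm or the gripper's body presses on something with over 40 N, if the wrist force passes 120 N, or if a joint passes its speed limit or range.

### The arm

A 7-joint arm with a two-finger parallel gripper is mounted at the origin on a cart in front of the work surface, level with it; the furniture and walls round the work are solid. World frame = base frame: x ahead of the robot, y to its left, z up, the work surface at z = 0. Lengths are in m, angles in rad, forces in N, time in s.
With the tool pointing down it reaches from about 0.4 to 0.875 m from the base axis. Payload 6.5 kg.
Tool frame: the origin (TCP) lies on the front face of the gripper's body, between the roots of the fingers; the fingertips stand 73 mm ahead of it and the grasp point (between the pads) lies 54 mm ahead of it; z points along the fingers, y is the line along which they close (so a half turn about z gives the same grasp; the last joint's range is limited). The gripper opens to 85 mm and grips with 20 to 120 N. Pads are 22 mm wide; open, the fingers measure 114 mm over their backs; the gripper's body (76 mm by 85 mm) begins 54 mm behind the grasp point. The pads swing forward as they close: fully open they stand 13 mm farther back than shut.
Start: joints at [1.244, 0.536, -0.004, 1.538, 0.003, 1.067, -0.071], TCP at [0.168, -0.628, 0.304] pointing down, gripper open.
Joint ranges: [-2.7, 2.7], [-0.37, 2.16], [-1.27, 1.26], [0.24, 2.4], [-1.31, 4.45], [0.19, 1.91], [-2.76, 2.76]. Speed limits (rad/s): [2.39, 2.39, 3.14, 3.14, 3.14, 3.14, 3.14].

### API

Orientations are given as a rotation vector (axis times angle).
In Python, from plant import sensors, optics, finish_job gives the robot as it stands.
- The arm moves only by the tool send_rows, never from a script. Its argument "series" is text: rows parted by semicolons, each of 5 numbers parted by spaces: the shift along the world's x, y, z in cm, then the turn about the world's z in rad, then the opening, from -1 (shut) to 1 (fully open). A call has 1 to 20 rows; each row shifts and turns the commanded pose from where the row before left it; what a row does not reach is not made up. A row lasts 1/10 s, in which the tool goes at most 50 mm and 8.59 degrees, less where a joint would pass 70% of its speed; a pose out of reach is approached as far as the arm can. A call is refused whole if a number of a shift passes 5 or a number of a turn 0.15, either way. A call with a gripper value outside its range is refused whole. The fingers move at their own pace and stop on an object; the grip force is fixed at half the most. Time passes only in rows, so rows that do not move let the fingers close. It gives the time, the measured TCP pose, the force, the opening and the grip force at its end, in the units of the state.
- sensors.observe(): the state, without advancing time (a new reading comes with each control period).
- optics.read_camera(name): name is "side" or "top" or "wrist"; returns the picture (400x640x3 uint8, red, green, blue); there is no depth.
- optics.camera_info(name): a dict with "fovy" (degrees; the focal length in pixels is half the picture's height over the tangent of half this angle, whatever the lens; pixels are square), "cx", "cy" (the principal point, pixels), "R" (3x3) and "t" (3): a world point X has camera coordinates R X + t. Camera axes: x right, y down, z forward; pixel columns grow to the right and rows downward; lengths in m; the calibration is good to about 2 mm. A picture is of the moment at which its call begins: read the wrist's pose just before it. camera_info takes no time and is no camera call; for the wrist camera it gives the pose at the moment of the call.
- finish_job(): hands the job in; it is judged then, once.
The state is a dict: "time": time; "joint_pos": joint angles; "joint_velocities": joint speeds; "joint_efforts": joint torques, N m; "eef_pos": TCP position; "tool_rot": TCP orientation; "ft_force": force on the tool from outside, world axes, zero at the start; "torque": the same for the moment, N m; "width": opening from 0.0 (shut) to 1.0 (fully open); "finger_force": force on a finger pad.
Only numpy, scipy, OpenCV 4.12 (cv2) and the standard library are available. Lean on these libraries where they do the work, as an engineer would, in place of code of your own. Each camera call takes 0.05 s, during which the arm holds its last target. There are 200 camera calls.

## Working session

There is one attempt and no reset: what is moved stays moved. The work goes in short steps, Python scripts to look and compute and a tool call to move; the robot and the scene stay as the last step left them, time stands still between calls to the robot, and variables do not carry over. Pictures are saved under pics/ and viewed, at most 10 in all, crops included, and the job is handed in when it is done.

Besides the shell and the picture viewer there is one more tool, called after "Emit:" as a command line: name --argument value ..., lists and objects as JSON in quotes. send_rows: Moves the arm, as the interface text tells. Its arguments: {"type":"object","properties":{"series":{"type":"string"}},"required":["series"]}

```bash
mkdir -p pics; cat > h.py <<'E'
import numpy as np, cv2
from plant import sensors, optics, finish_job
def snap(n,f):
    ci=optics.camera_info(n); im=optics.read_camera(n)
    cv2.imwrite(f'pics/{f}.png',im[:,:,::-1]); np.savez(f'pics/{f}.npz',im=im,**{k:np.array(ci[k]) for k in('fovy','cx','cy','R','t')})
    return im
class C:
    def __init__(s,f):
        d=np.load(f'pics/{f}.npz'); s.im=d['im']; s.R=d['R']; s.t=d['t']; s.cx=float(d['cx']); s.cy=float(d['cy'])
        s.f=200/np.tan(np.radians(float(d['fovy']))/2); s.o=-s.R.T@s.t
    def ray(s,u,v): 
        d=s.R.T@np.array([(u-s.cx)/s.f,(v-s.cy)/s.f,1]); return d/np.linalg.norm(d)
    def plane(s,u,v,z): d=s.ray(u,v); return s.o+d*(z-s.o[2])/d[2]
    def proj(s,X): c=s.R@np.array(X)+s.t; return np.array([s.cx+s.f*c[0]/c[2],s.cy+s.f*c[1]/c[2]])
def tri(a,pa,b,pb):
    A=[];B=[]
    for c,p in((a,pa),(b,pb)):
        d=c.ray(*p);P=np.eye(3)-np.outer(d,d);A.append(P);B.append(P@c.o)
    return np.linalg.solve(sum(A),sum(B))
E
python3 - <<'E'
from h import *
a=snap('top','t0');b=snap('side','s0')
for f in('t0','s0'):
    c=C(f);print(f,c.o,c.f,c.R[2],c.cx,c.cy)
s=sensors.observe();print(s['time'],s['eef_pos'],s['tool_rot'],s['ft_force'])
cv2.imwrite('pics/t0b.png',cv2.resize(a[:,:,::-1],(800,500),interpolation=cv2.INTER_CUBIC))
cv2.imwrite('pics/s0b.png',cv2.resize(b[:,:,::-1],(800,500),interpolation=cv2.INTER_CUBIC))
E
```

```text
t0 [ 0.38983034 -0.11161694  0.96606905] 379.5161507149696 [ 0.16535567  0.02132941 -0.98600333] 318.66994810570685 199.4290107030061
s0 [ 0.4252107  -0.80027908  0.62815155] 405.84421131182427 [ 0.13676708  0.80614726 -0.57569208] 324.47003963970803 198.99937990394778
0.1 [ 0.16748687 -0.62758719  0.30310902] [-3.11337010e+00 -4.08428388e-01  4.87980184e-04] [-0.44998344  0.41994067 -0.07851929]
```

View pics/t0b.png

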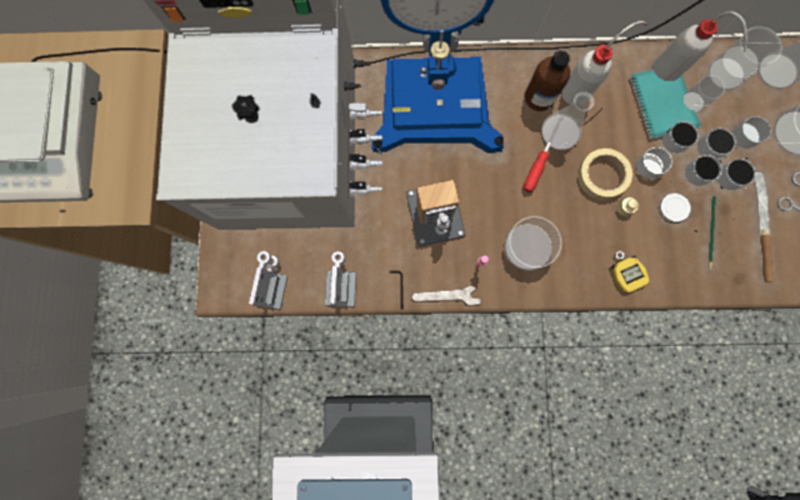

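View pics/s0b.png

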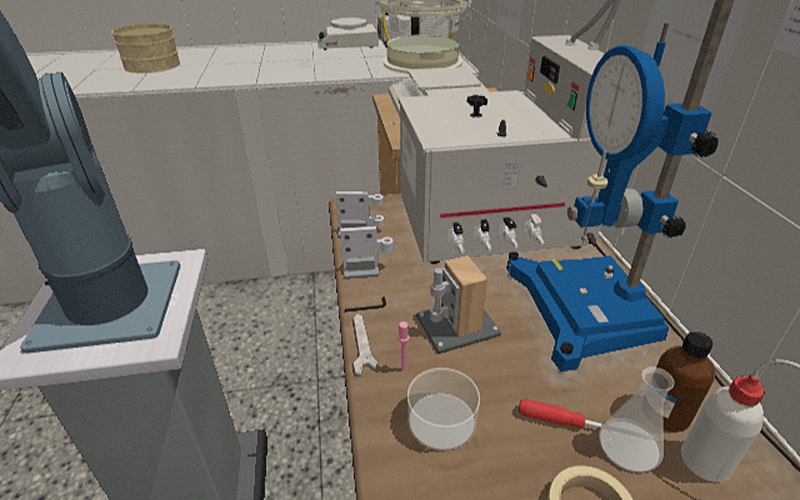

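Top picture (800x500 scale): stands at (267,285) and (340,285), jamb (437,215), dish (532,245). The pin candidates are steel in the jamb at (443,220), pink standing at (482,262) and brass at (627,207); the steel one is meant. In the side picture the nearer leaf (362,250) has one middle knuckle at (386,243), so it is the wanted one. The farther leaf (355,210) has two knuckles. I'll confirm this in one enlarged crop.

```bash
python3 - <<'E'
from h import *
a=C('t0').im[:,:,::-1];b=C('s0').im[:,:,::-1]
r=lambda im,x,y,w,h,k:cv2.resize(im[y:y+h,x:x+w],None,fx=k,fy=k,interpolation=cv2.INTER_CUBIC)
L=r(b,260,145,66,80,6); # 396x480
Rr=r(b,325,200,80,80,5) #400x400
o=np.zeros((600,800,3),np.uint8);o[:480,:396]=L;o[:400,400:800]=Rr
o[400:600,400:800]=r(a,190,195,100,50,4)
cv2.imwrite('pics/c1.png',o)
o=np.zeros((600,800,3),np.uint8);o[:480,:480]=r(a,320,140,60,60,8);o[:480,480:800]=r(a,400,165,64,96,5)
cv2.imwrite('pics/c2.png',o)
E
```

```text
(no output)
```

View pics/c1.png

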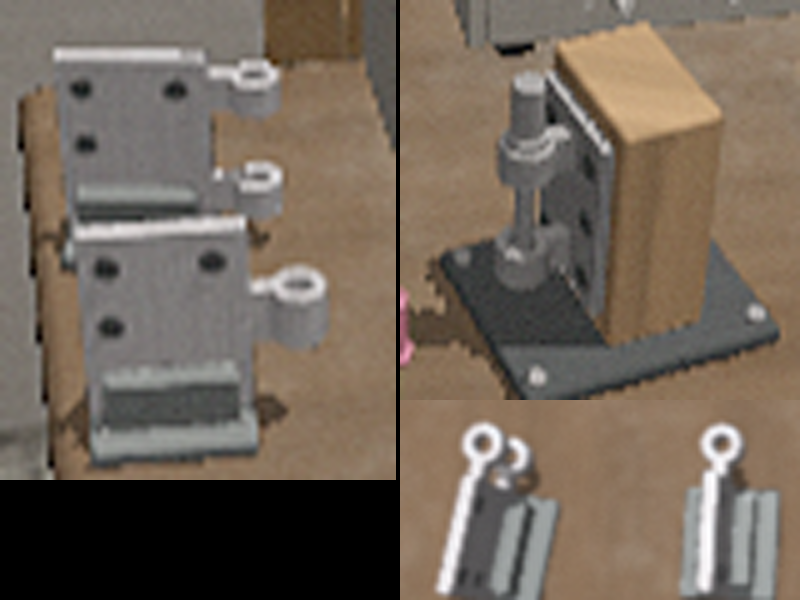

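View pics/c2.png

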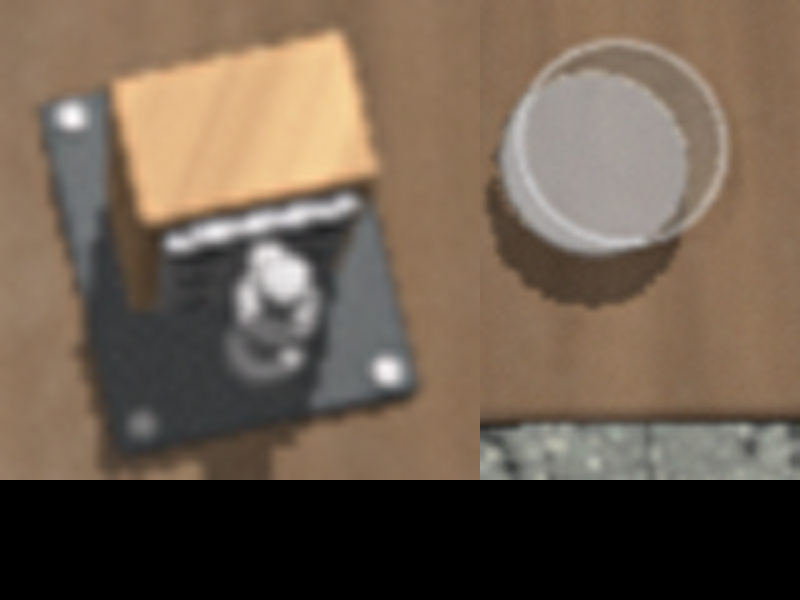

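```bash
python3 - <<'E'
from h import *
np.set_printoptions(precision=4,suppress=True)
t=C('t0');s=C('s0')
print('pinhead',tri(t,(356,174),s,(351,216.4)))
print('leafknk',tri(t,(270.5,205.75),s,(309.7,192.5)), t.plane(270.5,205.75,.066), s.plane(309.7,192.5,.066))
e=[t.plane(268.5,213.75,.098),t.plane(266.75,241.75,.098)];print('edge',*e,(e[0]-e[1])[:2],np.linalg.norm(e[0]-e[1]))
e=[s.plane(260+80/6,145+232/6,.098),s.plane(260+243/6,145+223/6,.098)];print('edge s',*e,np.linalg.norm(e[0]-e[1]))
# wood top
h=cv2.cvtColor(t.im,cv2.COLOR_RGB2HSV); m=((h[...,2]>190)&(h[...,1]>70)).astype(np.uint8);m[:140]=0;m[200:]=0;m[:,:320]=0;m[:,380:]=0
c=max(cv2.findContours(m,0,1)[0],key=cv2.contourArea)
for z in(.125,.135):
    P=np.array([t.plane(*p[0],z)[:2] for p in c],np.float32);r=cv2.minAreaRect(P);print('wood',z,np.array(r[0]),np.array(r[1]),r[2]);print(cv2.boxPoints(r))
# foot plate corners
f=[t.plane(320+x/8,140+y/8,.01)[:2] for x,y in((40,103),(120,455),(417,392))];print('foot',*f,np.linalg.norm(f[0]-f[1]),np.linalg.norm(f[2]-f[1]),np.degrees(np.arctan2(*(f[0]-f[1])[::-1])), np.degrees(np.arctan2(*(f[1]-f[2])[::-1])))
print('foot ctr',(f[0]+f[2])/2)
# dish
for c,z,(u,v) in((t,.058,(429,193.6)),):
    print('dish',c.plane(u,v,z),np.linalg.norm(c.plane(400+523/5-80-16+0,193,z)-c.plane(400+246/5,193,z)))
print('dish side', (s.plane(407/1.25,397/1.25,.058)+s.plane(480/1.25,397/1.25,.058))/2, np.linalg.norm(s.plane(407/1.25,397/1.25,.058)-s.plane(480/1.25,397/1.25,.058)))
print('pink',t.plane(482/1.25,260/1.25,.1), s.plane(403/1.25,368/1.25,0))
E
```

```text
pinhead [ 0.5848 -0.1781  0.1351]
leafknk [0.528  0.0244 0.0634] [0.5275 0.024  0.066 ] [0.5276 0.0206 0.066 ]
edge [0.504  0.0237 0.098 ] [0.4396 0.0272 0.098 ] [ 0.0644 -0.0035] 0.06450052451451557
edge s [0.4411 0.0262 0.098 ] [0.5061 0.0215 0.098 ] 0.06518364117062218
wood 0.125 [ 0.6319 -0.1669] [0.0423 0.0676] 11.449707984924316
[[ 0.6045 -0.138 ]
 [ 0.6179 -0.2042]
 [ 0.6593 -0.1958]
 [ 0.6459 -0.1296]]
wood 0.135 [ 0.629  -0.1662] [0.0418 0.0668] 11.449674606323242
[[ 0.6019 -0.1376]
 [ 0.6152 -0.2031]
 [ 0.6561 -0.1948]
 [ 0.6429 -0.1293]]
foot [ 0.6729 -0.1092] [ 0.556  -0.1328] [ 0.5747 -0.2281] 0.11925602219165854 0.097126445888103 11.37349637640276 101.07268438852522
foot ctr [ 0.6238 -0.1687]
dish [ 0.5514 -0.3587  0.058 ] 0.09744135189278774
dish side [ 0.5522 -0.361   0.058 ] 0.1006713074407989
pink [ 0.5123 -0.2463  0.1   ] [ 0.514  -0.2492  0.    ]
```

The crop confirms both choices. The front (right) leaf has one middle knuckle and the rear one has two, and the steel pin stands in the jamb. Its head triangulates to z=0.135, against 0.136 expected. The jamb yaw is about 11.4° and the leaf yaw about -3.5°. Next I move above the pin.

Emit:
send_rows --series "3.47 3.74 0 -0.005 1;3.47 3.74 0 -0.005 1;3.47 3.74 0 -0.005 1;3.47 3.74 0 -0.005 1;3.47 3.74 0 -0.005 1;3.47 3.74 0 -0.005 1;3.47 3.74 0 -0.005 1;3.47 3.74 0 -0.005 1;3.47 3.74 0 -0.005 1;3.47 3.74 0 -0.005 1;3.47 3.74 0 -0.005 1;3.47 3.74 0 -0.005 1;0 0 0 0 1;0 0 0 0 1;0 0 0 0 1"

```text
time: 1.6
eef_pos: [0.5747, -0.1895, 0.3035]
tool_rot: [3.125, 0.312, -0.002]
ft_force: [-0.9, -0.0, 0.2]
width: 1.002
finger_force: 0.0
```

```bash
python3 - <<'E'
from h import *
a=snap('wrist','w1');c=C('w1')
s=sensors.observe();print(s['time'],s['eef_pos'],s['tool_rot'],s['ft_force'],s['joint_pos'])
print(c.o,c.R,c.f,c.proj((.584,-.1777,.136)))
E
```

```text
1.65 [ 0.57462438 -0.18990936  0.30361856] [ 3.12545851e+00  3.10978309e-01 -1.92475791e-03] [-0.49123848 -0.38840975 -0.06431726] [ 0.36831173  0.46726436 -0.16880658  1.65478313  0.08972001  1.02801159
 -1.20164757]
[ 0.6465536  -0.17578347  0.37317569] [[ 1.97092307e-01 -9.80384902e-01  2.56188127e-04]
 [-9.39364727e-01 -1.88770980e-01  2.86285569e-01]
 [-2.80621689e-01 -5.66653374e-02 -9.58144304e-01]] 291.48984353067556 [306.61810546 190.3877616 ]
```

View pics/w1.png

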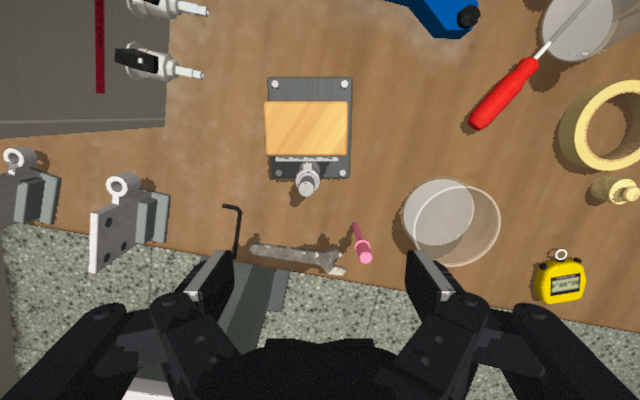

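The wrist picture shows the steel pin head at about (307,187), with (306.6,190.4) predicted. The tool yaw of 11.4° agrees with the block's edges. I'll refine with the footplate, post and bright head blob.

```bash
python3 - <<'E'
from h import *
np.set_printoptions(precision=4,suppress=True)
w=C('w1');t=C('t0');s=C('s0')
h=cv2.cvtColor(w.im,cv2.COLOR_RGB2HSV)
m=((h[...,2]>150)&(h[...,1]>90)).astype(np.uint8);m[:90]=0;m[165:]=0;m[:,:255]=0;m[:,358:]=0
c=max(cv2.findContours(m,0,1)[0],key=cv2.contourArea);r=cv2.minAreaRect(c);print('woodpx',r)
for z in(.125,.135):
    P=np.array([w.plane(*p[0],z)[:2] for p in c],np.float32);r=cv2.minAreaRect(P);print('wood',z,np.array(r[0]),np.array(r[1]),r[2])
# screws of footplate (4 bright spots) top z=.01
for u,v in((275,84),(345,84),(347,173),(278,173)):
    q=h[v-6:v+7,u-6:u+7,2].astype(float);q=np.clip(q-140,0,None);yy,xx=np.mgrid[v-6:v+7,u-6:u+7];p=((q*xx).sum()/q.sum(),(q*yy).sum()/q.sum());print('screw',np.array(p),w.plane(*p,.011))
g=w.im[158:200,285:330].min(2);
for row in g[::2,8:34:2]:print(*row)
E
```

```text
woodpx ((301.5, 127.0), (74.0, 93.0), 90.0)
wood 0.125 [ 0.6303 -0.1642] [0.0601 0.077 ] 7.763312816619873
wood 0.135 [ 0.6309 -0.1647] [0.0576 0.0739] 7.763320446014404
screw [274.6009  83.3277] [ 0.6695 -0.1187  0.011 ]
screw [344.1643  83.3738] [ 0.6853 -0.1976  0.011 ]
screw [345.8648 173.0015] [ 0.583 -0.223  0.011]
screw [nan nan] [nan nan nan]
168 167 169 113 114 150 195 185 175 173 157 116 199
186 182 184 185 187 189 184 185 185 187 193 186 188
69 62 66 65 75 107 117 160 121 111 121 100 73
64 60 64 65 101 161 185 199 203 177 119 116 96
62 60 63 72 122 175 200 198 200 173 105 118 118
62 64 67 86 100 164 198 195 200 177 100 103 111
58 59 62 87 136 193 201 208 202 198 159 99 101
65 58 74 148 207 207 198 115 151 205 226 186 96
64 61 147 204 179 181 201 203 200 186 168 213 171
59 61 196 172 190 157 117 105 130 147 193 165 203
54 98 191 178 146 96 96 97 96 96 150 184 192
52 129 185 189 93 98 101 97 100 99 104 188 167
74 126 186 171 118 170 165 203 178 92 95 169 163
77 81 170 120 189 198 175 194 198 180 101 172 190
49 52 143 170 199 194 192 192 194 199 152 169 191
53 46 65 187 192 186 186 190 195 200 171 179 136
52 51 49 176 186 187 185 194 193 195 173 133 81
51 54 53 135 186 184 187 193 194 188 135 84 80
49 49 45 61 145 186 190 193 188 147 77 84 84
52 54 53 55 58 104 136 143 113 80 83 83 80
50 54 52 55 50 49 62 82 78 79 82 81 81<stdin>:11: RuntimeWarning: invalid value encountered in scalar divide
```

Emit:
send_rows --series "0.5 0.6 0 0 1;0.5 0.6 0 0 1;0 0 -2 0 1;0 0 -2 0 1;0 0 -2 0 1;0 0 -2 0 1;0 0 0 0 1;0 0 0 0 1"

```text
time: 2.45
eef_pos: [0.586, -0.176, 0.2243]
tool_rot: [-3.126, -0.315, -0.0]
ft_force: [0.4, -0.0, 1.0]
width: 0.999
finger_force: 0.0
```

Emit:
send_rows --series "-0.1 -0.2 -1 0 1;0 0 -1 0 1;0 0 -1 0 1;0 0 -1.2 0 1;0 0 0 0 1;0 0 0 0 -1;0 0 0 0 -1;0 0 0 0 -1;0 0 0 0 -1;0 0 0 0 -1;0 0 0 0 -1;0 0 0 0 -1;0 0 0 0 -1;0 0 0 0 -1;0 0 0 0 -1"

```text
time: 3.95
eef_pos: [0.5851, -0.1782, 0.1826]
tool_rot: [3.125, 0.315, 0.001]
ft_force: [-0.8, -0.8, 5.9]
width: 0.138
finger_force: 82.6
```

Emit:
send_rows --series "0 0 1 0 -1;0 0 1 0 -1;0 0 1.5 0 -1;0 0 1.5 0 -1;0 0 1.5 0 -1;0 0 1.5 0 -1;0 0 1.5 0 -1;0 0 1.5 0 -1;0 0 1.5 0 -1;0 0 0 0 -1"

```text
time: 4.95
eef_pos: [0.5858, -0.1784, 0.3096]
tool_rot: [3.124, 0.315, 0.006]
ft_force: [-0.3, 0.5, -0.9]
width: 0.139
finger_force: 82.0
```

```bash
python3 - <<'E'
from h import *
a=snap('wrist','w2');b=snap('side','s2');t=snap('top','t2')
s=sensors.observe();print(s['eef_pos'],s['ft_force'],s['width'])
w=C('w2');print(w.proj((.585,-.178,.106)),w.proj((.585,-.178,.052)))
o=np.zeros((600,800,3),np.uint8);o[:300,:480]=cv2.resize(a[:,:,::-1],(480,300),interpolation=cv2.INTER_AREA)
o[300:600,:300]=cv2.resize(b[140:290,270:420,::-1],(300,300),interpolation=cv2.INTER_CUBIC)
u,v=map(int,w.proj((.585,-.178,.106)))
k=cv2.resize(a[v-30:v+30,u-25:u+25,::-1],(300,360),interpolation=cv2.INTER_CUBIC);o[:360,490:790]=k
cv2.imwrite('pics/c3.png',o)
E
```

```text
[ 0.58433665 -0.17808454  0.30631239] [-1.10758235  0.70906402 -0.8558543 ] 0.13922290218368635
[317.44853271 194.19441464] [317.63065017 182.01340974]
```

View pics/c3.png

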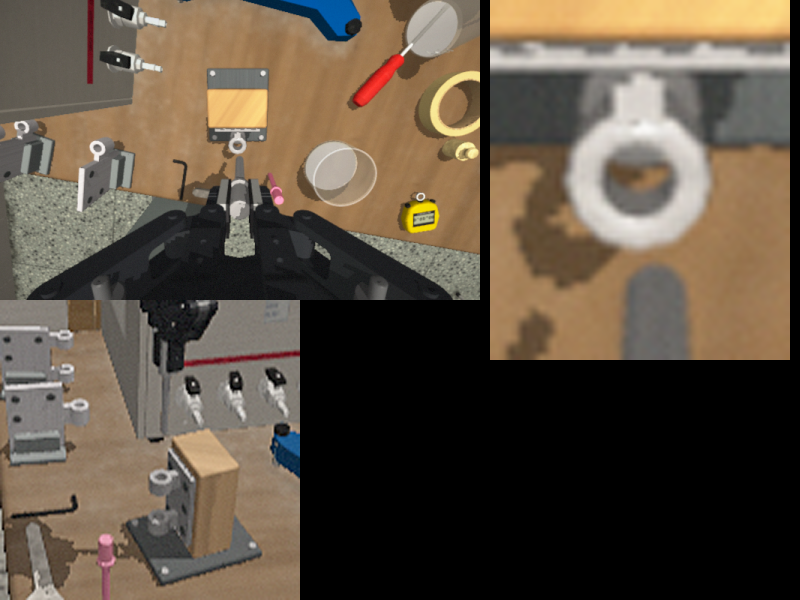

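The wrist view shows the pin held in the fingers. The upper knuckle's ring is at about (316.7,194), with (317.4,194.2) predicted, so the hinge axis is near (0.585,-0.1775). Next I carry the pin to the dish at (0.552,-0.360).

Emit:
send_rows --series "-0.32 -1.8 0 0 -1;-0.32 -1.8 0 0 -1;-0.32 -1.8 0 0 -1;-0.32 -1.8 0 0 -1;-0.32 -1.8 0 0 -1;-0.32 -1.8 0 0 -1;-0.32 -1.8 0 0 -1;-0.32 -1.8 0 0 -1;-0.32 -1.8 0 0 -1;-0.32 -1.8 0 0 -1;0 0 0 0 -1;0 0 0 0 -1;0 0 0 0 -1;0 0 -1.5 0 -1;0 0 -1.5 0 -1;0 0 -1.5 0 -1;0 0 0 0 -1;0 0 0 0 -1"

```text
time: 6.9
eef_pos: [0.5525, -0.3579, 0.261]
tool_rot: [-3.125, -0.315, 0.002]
ft_force: [0.5, 0.2, 0.1]
width: 0.142
finger_force: 82.0
```

Emit:
send_rows --series "0 -0.2 -1.5 0 -1;0 0 -1.5 0 -1;0 0 -1.5 0 -1;0 0 -1.5 0 -1;0 0 -1.5 0 -1;0 0 -1 0 -1;0 0 -1 0 -1;0 0 -0.5 0 -1;0 0 0 0 -1;0 0 0 0 -1;0 0 0 0 -1"

```text
time: 8.0
eef_pos: [0.5531, -0.3604, 0.1627]
tool_rot: [3.125, 0.315, 0.002]
ft_force: [-0.1, -0.2, -0.4]
width: 0.138
finger_force: 82.0
```

Emit:
send_rows --series "0 0 -0.3 0 -1;0 0 -0.3 0 -1;0 0 -0.2 0 -1;0 0 0 0 -1;0 0 0 0 -1"

```text
time: 8.5
eef_pos: [0.5527, -0.3601, 0.1538]
tool_rot: [-3.126, -0.315, 0.0]
ft_force: [0.3, 0.1, -0.4]
width: 0.14
finger_force: 82.0
```

Emit:
send_rows --series "0 0 -0.2 0 -1;0 0 0 0 -0.3;0 0 0 0 -0.3;0 0 0 0 0.2;0 0 0 0 0.2;0 0 0 0 0.2;0 0 0 0 0.2;0 0 0.5 0 0.2;0 0 1.5 0 0.2;0 0 2 0 0.2;0 0 2.5 0 0.2;0 0 2.5 0 0.2;0 0 2.5 0 0.2;0 0 2.5 0 0.2;0 0 0 0 0.2"

```text
time: 10.0
eef_pos: [0.5545, -0.3612, 0.2976]
tool_rot: [3.121, 0.314, 0.011]
ft_force: [0.6, -0.3, 0.3]
width: 0.599
finger_force: 0.0
```

```bash
python3 - <<'E'
from h import *
t=snap('top','t3');b=snap('side','s3')
s=sensors.observe();print(s['time'],s['eef_pos'],s['ft_force'],s['width'])
o=np.zeros((600,800,3),np.uint8);o[:480,:400]=cv2.resize(b[260:380,310:410,::-1],(400,480),interpolation=cv2.INTER_CUBIC)
o[:400,400:]=cv2.resize(t[145:245,380:480,::-1],(400,400),interpolation=cv2.INTER_CUBIC)
cv2.imwrite('pics/c4.png',o)
E
```

```text
10.1 [ 0.55295701 -0.36033079  0.2934554 ] [-0.63211529 -0.58067126  0.05567799] 0.6025859247830725
```

View pics/c4.png

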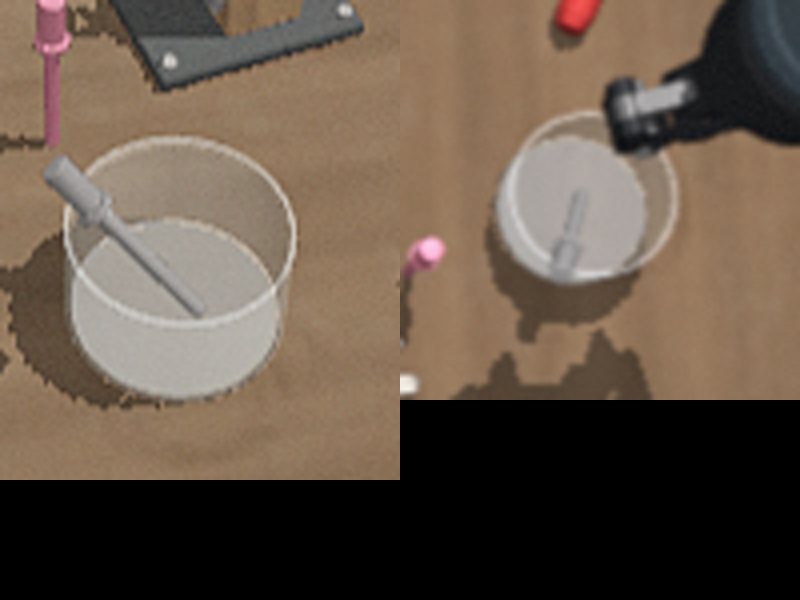

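The pin leans inside the dish, with its head at (70,180) in the side crop over the rim and the tip on the floor. Next I go round the front of the bath to the wanted leaf.

Emit:
send_rows --series "-2.1 0 0 0 0.2;-2.1 0 0 0 0.2;-2.1 1 0 0 0.2;-2.2 2 0 0 0.2;0 3 0 -0.026 0.2;0 3 0 -0.026 0.2;0 3 0 -0.026 0.2;0 3 0 -0.026 0.2;0 3 0 -0.026 0.2;0 3 0 -0.026 0.2;0 3 0 -0.026 0.2;0 3 0 -0.026 0.2;0 3 0 -0.026 0.2;0 3 0 -0.026 0.2;0 3 0 0 0.2;0 2.6 0 0 0.2;0 0 0 0 0.2;0 0 0 0 0.2;0 0 0 0 0.2"

```text
time: 12.0
eef_pos: [0.4674, 0.0247, 0.2915]
tool_rot: [3.139, -0.095, -0.002]
ft_force: [0.7, 0.6, -0.3]
width: 0.6
finger_force: 0.0
```

```bash
python3 - <<'E'
from h import *
a=snap('wrist','w4');w=C('w4');t=snap('top','t4')
s=sensors.observe();print(s['time'],s['eef_pos'],s['tool_rot'],s['ft_force'])
for X in((.5277,.0225,.066),(.5077,.0237,.098),(.438,.028,.098)):print(w.proj(X))
g=a.min(2).astype(int); 
E
```

```text
12.1 [0.46754307 0.02465238 0.29167175] [ 3.13964508e+00 -9.59536297e-02 -9.32899307e-04] [ 0.33152602 -0.46465336  0.5524255 ]
[316.91018067 127.62428708]
[316.75760479 152.21825463]
[316.91038679 224.91818522]
```

View pics/w4.png

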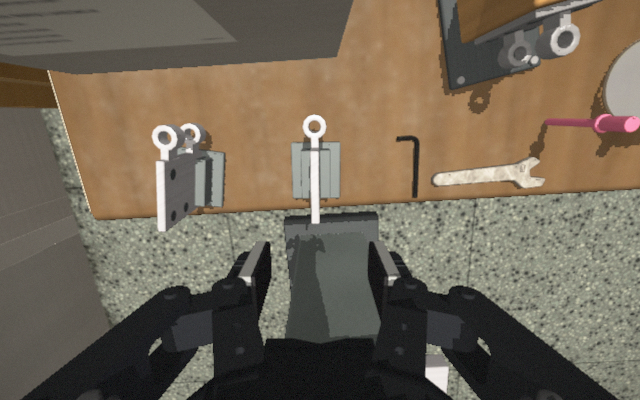

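The wrist picture shows the one-knuckle leaf: ring at about (314,127), plate edge from (315,152) to (315,222). That is 1-2 px left of the prediction, so I'll measure it numerically.

```bash
python3 - <<'E'
from h import *
np.set_printoptions(precision=4,suppress=True)
w=C('w4');g=w.im.min(2)
m=(g>195).astype(np.uint8);m[:, :298]=0;m[:,332:]=0;m[:110]=0;m[235:]=0
n,l,st,ce=cv2.connectedComponentsWithStats(m);print(st[1:][st[1:,4]>15])
pts=[]
for v in range(150,222,4):
    x=np.where(m[v])[0]
    if len(x): pts.append((x.mean(),v,len(x)))
P=np.array([w.plane(u,v,.098)[:2] for u,v,n in pts]);f=np.polyfit(P[:,0],P[:,1],1);print('yaw deg',np.degrees(np.arctan(f[0])),'y at .468',np.polyval(f,.468),P[0],P[-1])
yy,xx=np.where(m[:138]);c,r=cv2.minEnclosingCircle(np.c_[xx,yy].astype(np.float32));print(c,r,w.plane(c[0],c[1],.066),'r mm',np.linalg.norm(w.plane(c[0]+r,c[1],.066)-w.plane(*c,.066)))
E
```

```text
[[303 115  23  33 360]
 [310 151   9  72 519]]
yaw deg -2.597420437112111 y at .468 0.028227506573984727 [0.5063 0.0263] [0.4452 0.0294]
(314.04998779296875, 126.0) 11.687811851501465 [0.5294 0.0252 0.066 ] r mm 0.011475966332628549
```

Emit:
send_rows --series "0.1 0.3 0 0.01 0.2;0 0 -2 0 0.2;0 0 -2 0 0.2;0 0 -2 0 0.2;0 0 -2 0 0.2;0 0 -2 0 0.2;0 0 -1.5 0 0.2;0 0 -1.5 0 0.2;0 0 -1.2 0 0.2;0 0 -1 0 0.2;0 0 0 0 0.2;0 0 0 0 0.2"

```text
time: 13.3
eef_pos: [0.4689, 0.0288, 0.14]
tool_rot: [-3.141, 0.077, -0.0]
ft_force: [0.6, -0.0, -0.2]
width: 0.599
finger_force: 0.0
```

Emit:
send_rows --series "0 -0.1 0 0 0.2;0 0 0 0 0.2;0 0 0 0 -1;0 0 0 0 -1;0 0 0 0 -1;0 0 0 0 -1;0 0 0 0 -1;0 0 0 0 -1;0 0 0 0 -1;0 0 0 0 -1"

```text
time: 14.3
eef_pos: [0.4688, 0.028, 0.1401]
tool_rot: [-3.141, 0.077, -0.0]
ft_force: [-0.7, 0.2, 6.0]
width: 0.085
finger_force: 58.9
```

Emit:
send_rows --series "0 0 0.5 0 -1;0 0 0.5 0 -1;0 0 1 0 -1;0 0 1 0 -1;0 0 1.5 0 -1;0 0 1.5 0 -1;0 0 0 0 -1;0 0 0 0 -1;0 -1.5 0 0 -1;0 -2 0 0 -1;0 -2.5 0 0 -1;0 -2.5 0 0 -1;0 -2.5 0 0 -1;0 -2.5 0 0 -1;0 -2.5 0 0 -1;0 -2 0 0 -1;0 -1.5 0 0 -1;0 0 0 0 -1;0 0 0 0 -1;0 0 0 0 -1"

```text
time: 16.3
eef_pos: [0.4686, -0.1658, 0.1995]
tool_rot: [-3.14, 0.075, 0.001]
ft_force: [-0.4, -0.0, -1.3]
width: 0.082
finger_force: 58.6
```

```bash
cat > m.py <<'E'
from h import *
import sys
np.set_printoptions(precision=4,suppress=True)
f=sys.argv[1];a=snap('wrist','w'+f);b=snap('side','s'+f);snap('top','t'+f)
s=sensors.observe();print(s['time'],s['eef_pos'],s['tool_rot'],s['ft_force'],s['width'])
w=C('w'+f);z=s['eef_pos'][2]
ax=np.array([.585,-.1775]);print('jamb top ring pred',w.proj((*ax,.106)))
zk=z-.140+.066;bx=s['eef_pos'][:2]+np.array([.0599,-.0030]);print('leaf ring pred',w.proj((*bx,zk)),'zk',zk,bx)
o=np.zeros((500,800,3),np.uint8)
o[:320,:320]=cv2.resize(a[70:230,240:400,::-1],(320,320),interpolation=cv2.INTER_CUBIC)
o[:480,320:800]=cv2.resize(b[140:300,270:430,::-1],(480,480),interpolation=cv2.INTER_CUBIC)
cv2.imwrite(f'pics/m{f}.png',o)
E
python3 m.py 5
```

```text
16.45 [ 0.4688 -0.1662  0.1998] [-3.1403  0.0747  0.0003] [-0.2632  0.6082 -1.5076] 0.08492429636984208
jamb top ring pred [330.4477  21.8919]
leaf ring pred [319.0836 142.0928] zk 0.12580982290471823 [ 0.5287 -0.1692]
```

View pics/m5.png

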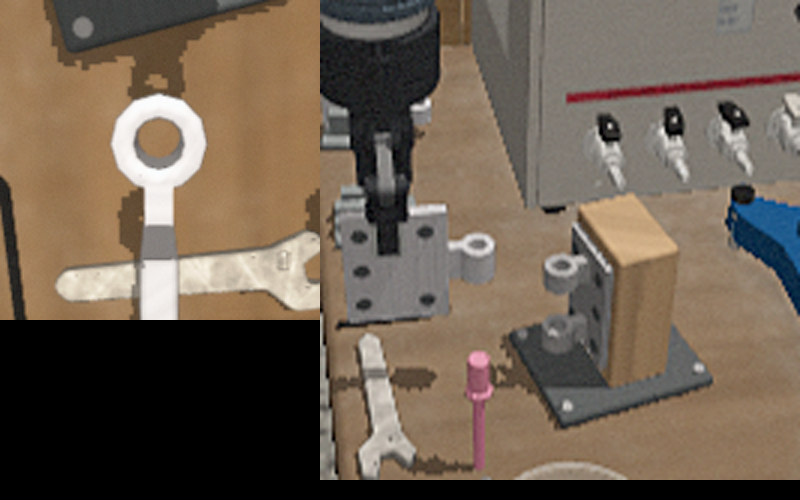

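```bash
python3 - <<'E'
from h import *
np.set_printoptions(precision=4,suppress=True)
w=C('w5');s=C('s5');t=C('t5')
m=(w.im.min(2)>185).astype(np.uint8)
m[:110]=0;m[172:]=0;m[:,:290]=0;m[:,350:]=0
cs,hi=cv2.findContours(m,cv2.RETR_CCOMP,1)
for c,h in zip(cs,hi[0]):
    if cv2.contourArea(c)>60: print('w ring',h[3],cv2.contourArea(c),cv2.fitEllipse(c))
print('tri',tri(w,(319,141),s,(322.7,221)),'side pred jamb',s.proj((.585,-.1775,.106)),'seen 350,229.3')
print('tri plate corner far', s.proj((.4688-.03,-.1662+.0015,.158)), s.proj((.4688+.04,-.1677,.158)), s.proj((.4388,-.1647,.068)),s.proj((.5088,-.1677,.068)))
def ringblob(c,u,v,r,th):
    g=c.im[v-r:v+r+1,u-r:u+r+1].min(2);m=(g>th).astype(np.uint8)
    for k in cv2.findContours(m,cv2.RETR_CCOMP,1)[0]:
        if cv2.contourArea(k)>8:
            e=cv2.fitEllipse(k) if len(k)>4 else None;print((u,v),cv2.contourArea(k),e and (e[0][0]+u-r,e[0][1]+v-r),e and e[1])
ringblob(s,323,221,9,185);ringblob(s,350,229,9,150)
u,v=map(int,t.proj((.585,-.1775,.106)));print(t.proj((.585,-.1775,.106)));ringblob(t,u,v,9,150)
u,v=map(int,t.proj((.5292,-.1692,.1255)));print(t.proj((.5292,-.1692,.1255)));ringblob(t,u,v,9,170)
E
```

```text
w ring -1 1743.0 ((318.9559326171875, 142.5322265625), (44.26015090942383, 51.989097595214844), 179.69320678710938)
w ring 0 571.0 ((318.91082763671875, 141.0054931640625), (26.6946964263916, 27.32623863220215), 179.77273559570312)
tri [ 0.5288 -0.1691  0.1239] side pred jamb [350.8162 227.5182] seen 350,229.3
tri plate corner far [276.4589 210.6977] [312.5054 207.9153] [279.5275 245.6681] [313.3347 242.76  ]
(323, 221) 54.5 (321.4341297149658, 220.97876071929932) (6.175144195556641, 12.802678108215332)
(323, 221) 25.0 (322.0832166671753, 221.14282703399658) (4.696951389312744, 7.449106216430664)
(350, 229) 56.0 (350.8733835220337, 227.80342483520508) (6.335075378417969, 12.934616088867188)
(350, 229) 25.0 (350.0, 227.86024713516235) (4.714544773101807, 7.356594562530518)
[354.8162 177.0686]
[352.4712 199.5086]
```

```bash
cat >> h.py <<'E'
def hole(c,u,v,r,th,amin=8):
    g=c.im[v-r:v+r+1,u-r:u+r+1].min(2);m=(g>th).astype(np.uint8)
    cs,hi=cv2.findContours(m,cv2.RETR_CCOMP,1);out=[]
    if hi is None:return out
    for k,h in zip(cs,hi[0]):
        if cv2.contourArea(k)>amin and len(k)>4:
            e=cv2.fitEllipse(k);out.append((int(h[3]>=0),cv2.contourArea(k),np.array(e[0])+[u-r,v-r],np.round(e[1],1)))
    return out
E
python3 - <<'E'
from h import *
np.set_printoptions(precision=4,suppress=True)
w2=C('w2');
for th in(150,170,190):print('w2',th,[x for x in hole(w2,317,194,16,th)])
for f in('t2','t5'):
  t=C(f)
  for th in(130,160):print(f,th,hole(t,355,177,7,th))
t=C('t5');
s=C('s5');print('leaf side pred',s.proj((.5296,-.1691,.1258)))
print('jamb side holes s2',hole(C('s2'),350,229,9,150))
X=tri(w2,(316.7,194),s,(350,227.86));print('jamb tri',X)
X=tri(C('w5'),(318.91,141.0),s,(322.08,221.14));print('leaf tri',X)
E
```

```text
w2 150 [(0, 413.5, array([316.3479, 192.0445]), array([21.5, 25.9])), (1, 138.5, array([316.3251, 193.5578]), array([13. , 13.8]))]
w2 170 [(0, 396.0, array([316.3299, 191.9473]), array([20.9, 25.6])), (1, 153.5, array([316.2004, 193.4647]), array([13.6, 14.6]))]
w2 190 [(0, 359.5, array([316.1303, 192.0199]), array([19.8, 24.6])), (1, 173.5, array([316.2037, 193.2619]), array([14.2, 15.8]))]
t2 130 []
t2 160 []
t5 130 []
t5 160 []
leaf side pred [323.2    220.2161]
jamb side holes s2 [(0, 57.0, array([350.894 , 227.7853]), array([ 6.3, 12.9])), (1, 25.0, array([350.    , 227.8602]), array([4.7, 7.4]))]
jamb tri [ 0.5841 -0.1771  0.1046]
leaf tri [ 0.5282 -0.1689  0.1234]
```

The leaf is held upright and the pink decoy is undisturbed. Ring holes: leaf (318.9,141.0) in wrist and (322.1,221.1) in side, jamb (316.3,193.5) in wrist and (350,227.9) in side. Both views put the leaf bore 5.6 cm short in x, 0.8 cm over in y and 4.2 cm too high. Next I lower at the staging spot.

Emit:
send_rows --series "0 -0.4 -1 0 -1;0 -0.4 -1 0 -1;0 0 -1 0 -1;0 0 -0.8 0 -1;0 0 -0.4 0 -1;0 0 0 0 -1;0 0 0 0 -1;0 0 0 0 -1;0 0 0 0 -1"

```text
time: 17.35
eef_pos: [0.469, -0.1752, 0.1583]
tool_rot: [3.14, -0.077, 0.001]
ft_force: [0.4, 0.3, -1.7]
width: 0.084
finger_force: 58.6
```

```bash
python3 - <<'E'
from h import *
np.set_printoptions(precision=4,suppress=True)
s0=sensors.observe();snap('wrist','w6');snap('side','s6');w=C('w6');s=C('s6');p=s0['eef_pos'];print(p,s0['tool_rot'],s0['ft_force'])
b=p+np.array([.0608,-.0029,-.0745]);print(w.proj(b),s.proj(b))
hw=[x for x in hole(w,*map(int,w.proj(b)),26,185) if x[0]];hs=[x for x in hole(s,*map(int,s.proj(b)),9,170) if x[0]];hj=[x for x in hole(s,350,229,9,150) if x[0]]
print(hw,hs,hj)
if hw and hs: print('leaf',tri(w,hw[0][2],s,hs[0][2]),w.plane(*hw[0][2],.083))
E
```

```text
[ 0.469  -0.1752  0.1583] [ 3.1404 -0.0772  0.0012] [ 0.3576  0.3327 -1.6953]
[317.7567 140.6615] [324.0922 239.0996]
[(1, 572.0, array([318.9286, 141.002 ]), array([26.8, 27.3]))] [(1, 24.0, array([323., 240.]), array([4.3, 7.6]))] [(1, 26.0, array([350.0787, 227.7531]), array([5. , 7.3]))]
leaf [ 0.5284 -0.1784  0.0817] [ 0.5295 -0.1787  0.083 ]
```

Emit:
send_rows --series "0.6 0.1 0 0 -1;1 0 0 0 -1;1 0 0 0 -1;0.4 0 0 0 -1;0 0 0 0 -1;0 0 0 0 -1;0 0 0 0 -1"

```text
time: 18.15
eef_pos: [0.4982, -0.1742, 0.1577]
tool_rot: [-3.141, 0.077, 0.001]
ft_force: [-0.3, -0.3, -1.8]
width: 0.085
finger_force: 58.6
```

```bash
cat > k.py <<'E'
from h import *
import sys
np.set_printoptions(precision=4,suppress=True)
f=sys.argv[1]
s0=sensors.observe();snap('wrist','w'+f);s1=sensors.observe();snap('side','s'+f);w=C('w'+f);s=C('s'+f);p=s0['eef_pos'];print(p,s1['eef_pos'],s0['tool_rot'],s0['ft_force'])
b=p+np.array([.0605,-.0033,-.0752])
hw=[x for x in hole(w,*map(int,w.proj(b)),26,185,200) if x[0]];hs=[x for x in hole(s,*map(int,s.proj(b)),9,170) if x[0]];hj=[x for x in hole(s,350,229,9,150) if x[0]]
j=(.585,-.1775,.106);hq=[x for x in hole(w,*map(int,w.proj(j)),26,150,200) if x[0]]
print(w.proj(b),s.proj(b),w.proj(j));print('leaf w',hw,'leaf s',hs,'jamb s',hj,'jamb w',hq)
if hw: print('leaf w plane',w.plane(*hw[0][2],.083))
if hq: print('jamb w plane',w.plane(*hq[0][2],.106))
if hw and hs: print('leaf',tri(w,hw[0][2],s,hs[0][2]))
if hq and hj: print('jamb',tri(w,hq[0][2],s,hj[0][2]))
E
python3 k.py 7
```

```text
[ 0.4982 -0.1742  0.1577] [ 0.4982 -0.1742  0.1578] [-3.1406  0.0774  0.0012] [-0.2865 -0.2833 -1.7879]
[318.5689 140.9543] [337.9276 237.7769] [315.0127  77.2118]
leaf w [] leaf s [] jamb s [(1, 25.0, array([350.    , 227.8602]), array([4.7, 7.4]))] jamb w [(1, 941.0, array([313.4528,  76.4645]), array([33.5, 35.8]))]
jamb w plane [ 0.5853 -0.1769  0.106 ]
jamb [ 0.5845 -0.1767  0.1047]
```

Emit:
send_rows --series "0.7 0.07 0 0 -1;0.7 0 0 0 -1;0.7 0 0 0 -1;0.5 0 0 0 -1;0 0 0 0 -1;0 0 0 0 -1;0 0 0 0 -1;0 0 0 0 -1"

```text
time: 19.05
eef_pos: [0.5244, -0.1735, 0.1578]
tool_rot: [3.141, -0.077, -0.001]
ft_force: [-0.4, -0.6, -1.7]
width: 0.086
finger_force: 58.6
```

```bash
python3 k.py 8; python3 - <<'E'
from h import *
np.set_printoptions(precision=4,suppress=True)
w=C('w8');s=C('s8');print('leaf(const px)',w.plane(318.93,141,.083))
snap('top','t8')
o=np.zeros((600,800,3),np.uint8)
o[:360,:360]=cv2.resize(w.im[80:200,260:380,::-1],(360,360),interpolation=cv2.INTER_CUBIC)
o[:480,360:800]=cv2.resize(s.im[185:305,300:410,::-1],(440,480),interpolation=cv2.INTER_CUBIC)
o[365:600,:235]=cv2.resize(s.im[285:363,310:388,::-1],(235,235),interpolation=cv2.INTER_CUBIC)
cv2.imwrite('pics/m8.png',o)
E
```

```text
[ 0.5244 -0.1735  0.1578] [ 0.5244 -0.1735  0.1579] [ 3.1406 -0.0775 -0.0006] [-0.4487 -0.5896 -1.6975]
[318.6085 140.943 ] [350.301  236.1073] [320.1118 145.6203]
leaf w [(1, 849.0, array([318.5882, 144.3888]), array([32.7, 33.2]))] leaf s [] jamb s [(1, 25.0, array([350.    , 227.8602]), array([4.7, 7.4]))] jamb w [(1, 776.0, array([318.565, 144.575]), array([31.4, 31.5]))]
leaf w plane [ 0.5833 -0.1767  0.083 ]
jamb w plane [ 0.5855 -0.1769  0.106 ]
jamb [ 0.5845 -0.1766  0.1043]
leaf(const px) [ 0.5849 -0.177   0.083 ]
```

View pics/m8.png

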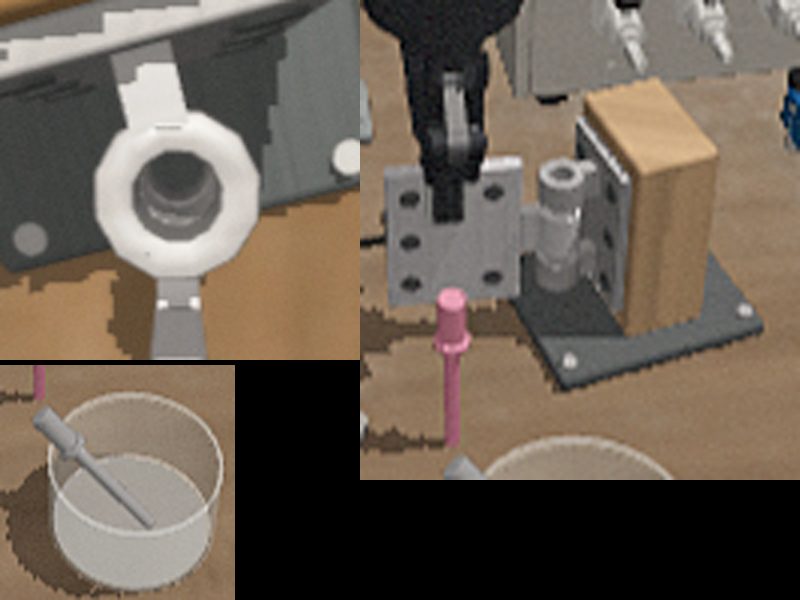

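The wrist crop shows the two knuckle holes concentric at (318.6,144.6). In the side crop the leaf is upright, with even gaps above and below its knuckle, and the pin still lies in the dish. The offset left is about 0.6 mm in x, so I nudge, settle and hand in.

Emit:
send_rows --series "0.05 0 0 0 -1;0 0 0 0 -1;0 0 0 0 -1;0 0 0 0 -1;0 0 0 0 -1;0 0 0 0 -1;0 0 0 0 -1;0 0 0 0 -1"

```text
time: 20.0
eef_pos: [0.5252, -0.1735, 0.1579]
tool_rot: [3.141, -0.077, -0.0]
ft_force: [-0.3, 0.3, -1.7]
width: 0.086
finger_force: 58.6
```

```bash
python3 k.py 9; python3 - <<'E'
from h import *
print(C('w9').plane(318.93,141,.083))
E
```

```text
[ 0.5252 -0.1735  0.1579] [ 0.5252 -0.1735  0.1579] [ 3.1406 -0.0774 -0.0001] [-0.3237  0.3494 -1.7096]
[318.7129 141.0894] [350.6573 236.047 ] [320.3928 147.6184]
leaf w [(1, 843.0, array([318.7634, 146.3954]), array([32.5, 33.2]))] leaf s [] jamb s [(1, 25.0, array([350.    , 227.8602]), array([4.7, 7.4]))] jamb w [(1, 776.0, array([318.7621, 146.5556]), array([31.5, 31.5]))]
leaf w plane [ 0.5831 -0.1767  0.083 ]
jamb w plane [ 0.5855 -0.1768  0.106 ]
jamb [ 0.5845 -0.1766  0.1042]
[ 0.58572638 -0.17691704  0.083     ]
```

The leaf bore is at (0.5857,-0.1769) and the jamb axis at (0.5855,-0.1768). The wrist carries only the leaf's weight, so I hand in.

```bash
python3 -c "
from plant import finish_job;print(finish_job())"
```

```text
the job is handed in; nothing more can be done
None
```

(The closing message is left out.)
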